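# Third hand at the decorating jig: hold the plaque on the fence

### The arm

A 6-joint arm with a two-finger parallel gripper is mounted at the origin on the work surface. World frame = base frame: x ahead of the robot, y to its left, z up, the work surface at z = 0. Lengths are in mm, angles in rad, forces in N, time in s.
With the tool pointing down it reaches from about 275 to 1000 mm from the base axis. Payload 8.4 kg.
Tool frame: the origin (TCP) lies midway between the tips of the shut fingers; the grasp point (between the pads) lies 19 mm behind it; z points along the fingers, y is the line along which they close (so a half turn about z gives the same grasp; the last joint's range is limited). The gripper opens to 85 mm and grips with 20 to 120 N. Pads are 22 mm wide; open, the fingers measure 114 mm over their backs; the gripper's body (76 mm by 85 mm) begins 54 mm behind the grasp point. The pads swing forward as they close: fully open they stand 13 mm farther back than shut.
Start: joints at [1.251, 0.353, 1.633, -0, 1.155, -0.002], TCP at [195.297, 593.706, 231.281] pointing down, gripper open.
Joint ranges: [-2.63, 2.63], [-0.92, 2.1], [0.06, 2.66], [-1.3, 4.44], [0, 2.69], [-3.02, 3.02]. Speed limits (rad/s): [2.22, 2.22, 2.79, 3.14, 3.14, 3.14].

### API

Orientations are given as [roll, pitch, yaw] about the fixed x, y, z axes, in that order (R = Rz(yaw) Ry(pitch) Rx(roll)).
In Python, from rig import telemetry, optics, r gives the robot as it stands.
- The arm moves only by the tool play_rows, never from a script. Its arguments are lists of equal length, an entry for each row: "dp": the shift along the tool's x, y, z in units of 40 mm (1.0 is 40 mm), a list of three; "rot": the turn, a rotation vector about the tool's x, y, z in units of 6 degrees (1.0 is 6 degrees), a list of three. In form: {"dp": [[tx, ty, tz], ...], "rot": [[ax, ay, az], ...]}. A call has 1 to 5 rows; each row is the pose to reach, as a shift and turn from the pose commanded when the call began, along the tool's axes at that moment; what a row does not reach only later rows make up. A row lasts 1/12 s, in which the tool goes at most 41.7 mm and 7.16 degrees, less where a joint would pass 70% of its speed; a pose out of reach is approached as far as the arm can. A call with a gripper value outside its range is refused whole. "fingers" is the opening, from 0 (shut) to 1 (fully open), set as the call begins (left out, the last holds). The fingers move at their own pace and stop on an object; "grip_force" is the grip in N (left out, the last holds). Time passes only in rows, so rows that repeat a pose let the fingers close. It gives the time, the measured TCP pose, the force, the opening and the grip force at its end, in the units of the state.
- telemetry.sense(): the state, without advancing time (a new reading comes with each control period).
- optics.grab_frame(name): name is "side" or "top" or "wrist"; returns a dict with "color" (384x512x3 uint8, red, green, blue), "mtx" (3x3 intrinsics, pixels), "R" (3x3) and "t" (3): a world point X has camera coordinates R X + t; the wrist camera has in their place "mount" (4x4, takes a point from camera to tool coordinates, whose origin is the TCP and whose axes are the flange's). Camera axes: x right, y down, z forward; pixel columns grow to the right and rows downward; lengths in mm; the calibration is good to about 2 mm. The wrist camera is an equidistant fisheye: a pixel r from the principal point sees the ray r / f radians off the axis. A picture is of the moment at which its call begins: read the wrist's pose just before it. There is no depth.
- r.sign_off(): hands the job in; it is judged then, once.
The state is a dict: "clock": time; "qpos": joint angles; "qvel": joint speeds; "joint_efforts": joint torques, N m; "eef_pos": TCP position; "tcp_rot": TCP orientation; "contact_force": force on the tool from outside, world axes, zero at the start; "wrist_torque": the same for the moment, N m; "opening": opening from 0.0 (shut) to 1.0 (fully open); "grasp_force": force on a finger pad.
Only numpy, scipy, OpenCV 4.12 (cv2) and the standard library are available. Lean on these libraries where they do the work, as an engineer would, in place of code of your own. Each camera call takes 0.05 s, during which the arm holds its last target. There are 200 camera calls.

### The job

Slide the oblong bisque plaque flat across the board of the decorating jig into its corner, the long edge flush along the fence and the short edge up to the end stop, without lifting or banging it and without disturbing the ware around. Then be my third hand while I throw the toggle clamps: press it squarely onto the fence with a steady push of about 12 newtons for three seconds, and finish with the hand still pressing.

Things in the scene. Friction and masses are not known exactly. Their poses are not given: they have to be found in the camera images.
- jig: The decorating jig: a fixed varnished plywood board 320 x 440 x 18 mm on the bench. Origin at the centre of its underside, level with the bench; x runs from its open near edge to the fence (away from the robot), y along the fence to the end stop (to the robot's left), z up. Fence and end stop make a corner at its far left.
- fence: The fence: a fixed brown wooden rail along the board's far side, 360 mm long, 45 mm wide, standing 22 mm above the board. Axes as the jig's. Origin on its working face (x = 0, facing the robot), level with the board's top, 80 mm from the end stop's face: a seated plaque has its origin at x = -60 mm, y = 0 here. Rigid: 10 N yields well under 1 mm.
- end_stop: The end stop: a fixed brown wooden bar at right angles to the fence at its left end, 140 mm long in x, 35 mm wide, 22 mm above the board. Axes as the jig's. Origin on its working face (y = 0, facing the robot's right), level with the board's top, half-way along the bar, 78 mm before the fence's face: a seated plaque has its origin at y = -80 mm here.
- plaque: Oblong slab of bisque, 120 x 160 x 16 mm (x, y, z), 0.45 to 0.7 kg, border and flower in 1 mm relief on top; loose, flat on the board, askew to the jig by up to 0.35 rad. Too wide to grasp: push its edges. Sliding takes 1 to 3 N, which a push loses before the fence, and more if it also bears down. Origin at the centre of its underside; long edges at x = -60 and +60 mm (to the fence), short ones at y = -80 and +80 mm (to the end stop).
- clamp0: One of two fixed steel toggle clamps on top of the fence, thrown open: arm up, handle laid back to the far side. Origin under the middle of its base plate, 40 mm above the bench and 22.5 mm beyond the fence's face; it reaches 35 mm towards the robot from there, and 100 mm up. This one is the right-hand one.
- clamp1: The left-hand toggle clamp, the same as the right-hand one, 100 mm to its left along the fence.
- test_tile: Bystander: a small square test tile of bisque, 60 x 60 x 8 mm, loose, lying on the near left part of the board, left of the end stop's line. Origin at the centre of its underside.
- bisque_cup: Bystander: an empty bisque cup, 72 mm across the rim, 78 mm high, on the bench left of the jig. Origin at the centre of its underside.
- rinse_bowl: Bystander: a glazed rinsing bowl, 124 mm across the rim, 62 mm high, on the bench left of the jig. Origin at the centre of its underside.
- pigment_dish: Bystander: a small white saucer, 60 mm across, 16 mm high, loose on the board to the left of the end stop. Origin at the centre of its underside.
- bud_vase: Bystander: a round-bellied bisque vase, 98 mm across, 98 mm high, on the bench right of the jig. Origin at the centre of its underside.
- lidded_jar: Bystander: a porcelain jar with a knobbed lid (one piece), 82 mm across, 114 mm high, on the bench right of the jig. Origin at the centre of its underside.
- dami_brush: Bystander: a bamboo brush, about 195 mm long, 20 mm high, lying on the bench at the near right. Origin under the root of its bristles; handle towards -x.
Not all that is in view belongs to the job. Leave any blue look-alike of the plaque alone.

How it is judged:
By the outcome, as a careful person would: the job done as asked, in the order asked, and still so for the second after the job is handed in, while the arm keeps its last pose, push and grip.
It also fails if it takes over 64 s, if anything falls off the work surface, if the arm or the gripper's body presses on something with over 40 N, if the wrist force passes 120 N, or if a joint passes its speed limit or range.

## Working session

There is one attempt and no reset: what is moved stays moved. The work goes in short steps, Python scripts to look and compute and a tool call to move; the robot and the scene stay as the last step left them, time stands still between calls to the robot, and variables do not carry over. Pictures are saved under pics/ and viewed, at most 10 in all, crops included, and the job is handed in when it is done.

Besides the shell and the picture viewer there is one more tool, called as name(argument=value, ...) on one line, values as JSON. play_rows: Moves the arm, as the interface text tells. Its arguments: {"type":"object","properties":{"dp":{"type":"array"},"rot":{"type":"array"},"fingers":{"type":"number"},"grip_force":{"type":"number"}},"required":["dp","rot"]}

```bash
ls; mkdir -p pics; python3 - <<'E'
from rig import telemetry, optics, r
import cv2
s=telemetry.sense(); print(s)
for n in ("top","side"):
    f=optics.grab_frame(n); print(n,f['mtx'],f['R'],f['t'])
    import pickle; pickle.dump(f,open(f'pics/{n}.pkl','wb'))
    cv2.imwrite(f'pics/{n}0.png',cv2.resize(f['color'][:,:,::-1],(800,600),interpolation=cv2.INTER_CUBIC))
E
```

```text
pics
{'clock': 0.0, 'qpos': array([ 1.25057590e+00,  3.53644758e-01,  1.63413744e+00, -1.93210311e-05,
        1.15517461e+00, -2.41256358e-03]), 'qvel': array([-0.00129707, -0.00040649, -0.00088248,  0.00064876,  0.00174239,
       -0.00040703]), 'joint_efforts': array([ 1.99564318e-03, -6.05228090e+01, -3.42080534e+01,  2.85400338e-04,
        9.00878134e-03,  2.34737217e-05]), 'eef_pos': array([195.16859687, 593.25193757, 230.56237073]), 'tcp_rot': array([-3.14022845e+00,  1.43743112e-05,  2.82379261e+00]), 'contact_force': array([-0.30226589,  0.51544707, -0.05330282]), 'wrist_torque': array([-0.03035064, -0.01039227,  0.06551573]), 'grasp_force': 0.0, 'opening': 0.995486556263091}
top [[431.91640358   0.         253.71706778]
 [  0.         431.91640358 190.96218999]
 [  0.           0.           1.        ]] [[ 2.40060987e-02 -9.99711614e-01  6.29500953e-04]
 [-9.96473207e-01 -2.39789691e-02 -8.04124202e-02]
 [ 8.04043252e-02  1.30310767e-03 -9.96761479e-01]] [ -39.01039016  476.15341304 1387.02723554]
side [[406.94072796   0.         257.08859484]
 [  0.         406.94072796 190.94766816]
 [  0.           0.           1.        ]] [[ 0.93435506 -0.35628937 -0.00620502]
 [-0.23066121 -0.59144383 -0.77265102]
 [ 0.27161743  0.72336165 -0.63480067]] [-476.47586139  152.51919494 1075.92662908]
```

View pics/top0.png

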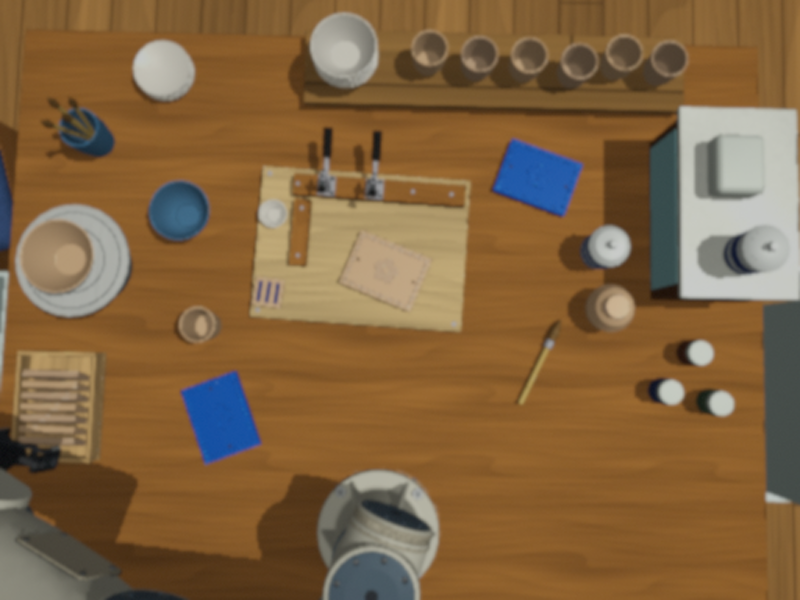

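View pics/side0.png

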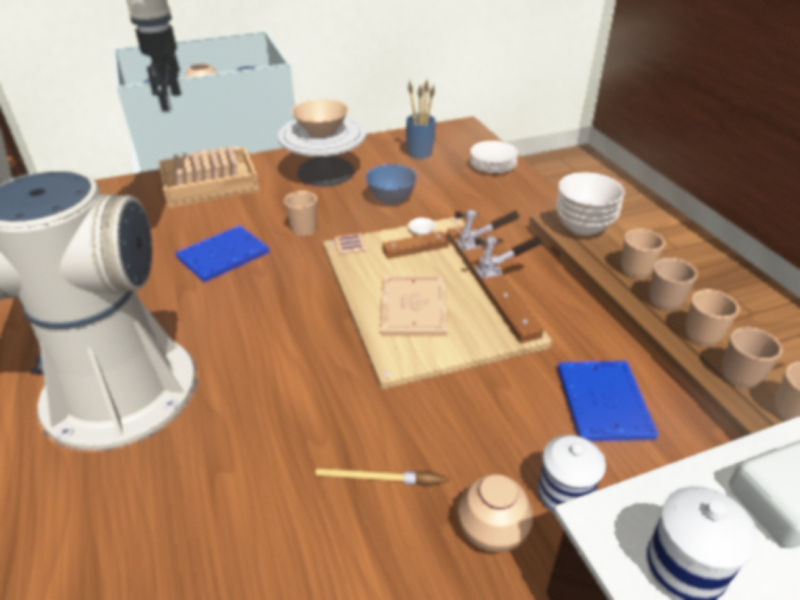

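Top view: the bisque plaque is at (385,271) on the board. The blue look-alikes are at (537,177) and (220,417), off the board, so I rule them out. The fence runs from (293,183) to (468,197), with the end stop at (299,232) and the clamps at (326,185) and (374,188). Next I'll take an enlarged crop to confirm the plaque and read its corners.

```bash
python3 - <<'E'
import pickle,cv2
f=pickle.load(open('pics/top.pkl','rb'))
c=f['color'][98:218,152:312,::-1]
cv2.imwrite('pics/crop.png',cv2.resize(c,(800,600),interpolation=cv2.INTER_CUBIC))
E
```

```text
(no output)
```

View pics/crop.png

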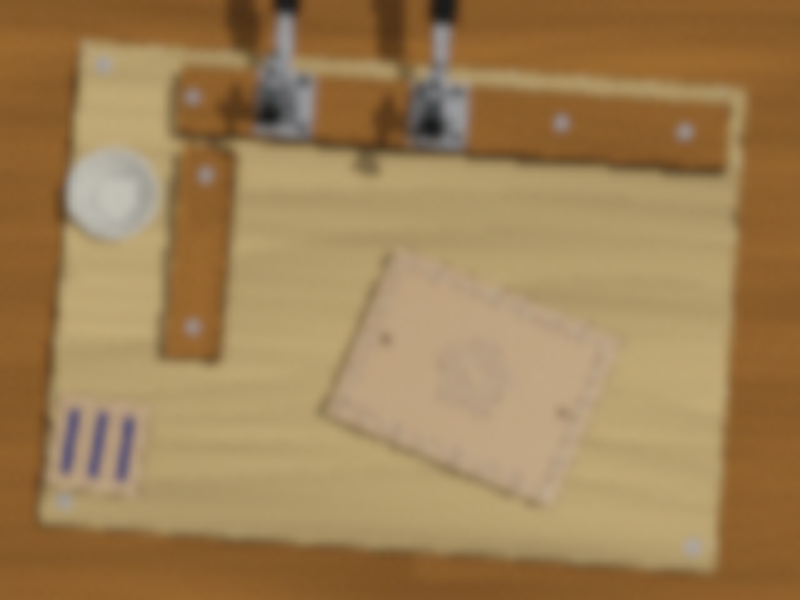

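The crop confirms the bisque plaque: flower relief, lying on the board, corners at (395,247), (620,342), (548,507) and (322,410). The fence's working edge runs (173,136)–(724,172), and the end stop's face runs (236,152)–(220,360).

```bash
cat > h.py <<'E'
import numpy as np
def back(f,uv,z):
    d=f['R'].T@np.linalg.solve(f['mtx'],[uv[0],uv[1],1]); o=-f['R'].T@f['t']
    return (o+d*(z-o[2])/d[2])[:2]
E
python3 - <<'E'
import pickle,numpy as np
from h import back
f=pickle.load(open('pics/top.pkl','rb'))
def P(l,z): return np.array([back(f,(152+(u+.5)/5-.5,98+(v+.5)/5-.5),z) for u,v in l])
a=lambda d: np.arctan2(d[1],d[0])
pl=P([(395,247),(620,342),(548,507),(322,410)],34); print('plaque FL FR NR NL\n',pl.round(1),pl.mean(0).round(1),'edges',np.linalg.norm(np.roll(pl,-1,0)-pl,axis=1).round(1))
print('yaw',a(pl[0]-pl[1])-np.pi/2,a(pl[3]-pl[2])-np.pi/2,a(pl[0]-pl[3]),a(pl[1]-pl[2]))
b=P([(83,42),(746,90),(716,570),(40,523)],18);print('board',b.round(1),b.mean(0),np.linalg.norm(np.roll(b,-1,0)-b,axis=1).round(1))
print('yaw',a(b[0]-b[1])-np.pi/2,a(b[3]-b[2])-np.pi/2,a(b[0]-b[3]),a(b[1]-b[2]))
fe=P([(173,136),(724,172)],40);print('fence',fe.round(1),a(fe[0]-fe[1])-np.pi/2)
es=P([(236,152),(220,360)],40);print('stop',es.round(1),a(es[0]-es[1]))
fb=P([(236,143),(724,174)],18)
E
```

```text
plaque FL FR NR NL
 [[617.2  50.9]
 [558.5 -96.4]
 [450.4 -52.3]
 [509.6  95. ]] [533.9  -0.7] edges [158.6 116.8 158.7 116.2]
yaw -0.37889174824643024 -0.382230037618865 -0.3891538136920289 -0.38797732666816487
board [[ 752.3  262.3]
 [ 730.6 -177.1]
 [ 413.1 -162.5]
 [ 433.   277.5]] [582.27002811  50.02556319] [439.9 317.9 440.4 319.7]
yaw -0.049409322549601065 -0.04537683890787525 -0.047631061967975064 -0.04606717203136965
fence [[ 685.5  196.8]
 [ 670.4 -161.4]] -0.042065690969606884
stop [[675.9 155.5]
 [539.8 161.2]] -0.04144009124645306
```

Estimates, all consistent with the given sizes to within 3–4 mm:

| Quantity | Estimate |
|---|---|
| Jig centre | (582, 50) |
| Jig yaw | −0.046 |
| Fence face, jig x | ≈ 97 |
| Stop face, jig y | ≈ 109 |
| Plaque centre in jig frame | (−46, −53) |
| Plaque yaw relative to jig | −0.34 |

The plan is to push +y to the stop with two spread fingers, which also squares the plaque, and then push +x to the fence. First I'll move the hand to the right of the plaque.

play_rows(dp=[[-0.53, -0.59, 0], [-1.06, -1.18, 0], [-1.6, -1.77, 0], [-2.13, -2.36, 0], [-2.66, -2.95, 0]], rot=[[0, 0, 0], [0, 0, 0], [0, 0, 0], [0, 0, 0], [0, 0, 0]], fingers=0.7)

```text
clock: 0.52
eef_pos: [259.6, 446.8, 230.9]
tcp_rot: [-3.141, -0.0, 2.824]
contact_force: [1.1, 0.3, 0.6]
opening: 0.702
grasp_force: 0.0
```

play_rows(dp=[[-0.53, -0.59, 0], [-1.06, -1.18, 0], [-1.6, -1.77, 0], [-2.13, -2.36, 0], [-2.66, -2.95, 0]], rot=[[0, 0, 0], [0, 0, 0], [0, 0, 0], [0, 0, 0], [0, 0, 0]])

```text
clock: 0.93
eef_pos: [323.9, 301.5, 231.1]
tcp_rot: [-3.141, -0.0, 2.824]
contact_force: [0.9, -0.8, -0.8]
opening: 0.698
grasp_force: 0.0
```

play_rows(dp=[[-0.53, -0.59, 0], [-1.06, -1.18, 0], [-1.6, -1.77, 0], [-2.13, -2.36, 0], [-2.66, -2.95, 0]], rot=[[0, 0, 0], [0, 0, 0], [0, 0, 0], [0, 0, 0], [0, 0, 0]])

```text
clock: 1.35
eef_pos: [388.0, 156.1, 231.2]
tcp_rot: [-3.142, -0.0, 2.824]
contact_force: [0.2, -0.6, 0.1]
opening: 0.701
grasp_force: 0.0
```

play_rows(dp=[[-0.53, -0.59, 0], [-1.06, -1.18, 0], [-1.6, -1.77, 0], [-2.13, -2.36, 0], [-2.66, -2.95, 0]], rot=[[0, 0, 0], [0, 0, 0], [0, 0, 0], [0, 0, 0], [0, 0, 0]])

```text
clock: 1.77
eef_pos: [452.2, 10.7, 231.2]
tcp_rot: [-3.142, -0.0, 2.824]
contact_force: [-0.3, 0.1, 0.3]
opening: 0.7
grasp_force: 0.0
```

play_rows(dp=[[-0.53, -0.59, 0], [-1.06, -1.18, 0], [-1.6, -1.77, 0], [-2.13, -2.36, 0], [-2.66, -2.95, 0]], rot=[[0, 0, 0], [0, 0, 0], [0, 0, 0], [0, 0, 0], [0, 0, 0]])

```text
clock: 2.18
eef_pos: [516.4, -134.6, 231.0]
tcp_rot: [3.142, -0.001, 2.824]
contact_force: [-0.3, 0.1, -0.0]
opening: 0.7
grasp_force: 0.0
```

play_rows(dp=[[0, 0, 0], [0, 0, 0], [0, 0, 0], [0, 0, 0], [0, 0, 0]], rot=[[0, 0, 1], [0, 0, 2], [0, 0, 3], [0, 0, 4], [0, 0, 5]])

```text
clock: 2.6
eef_pos: [516.0, -133.1, 230.9]
tcp_rot: [-3.141, -0.001, 2.295]
contact_force: [0.4, 0.8, 0.2]
opening: 0.698
grasp_force: 0.0
```

play_rows(dp=[[0, 0, 0], [0, 0, 0], [0, 0, 0], [0, 0, 0], [0, 0, 0]], rot=[[0, 0, 1], [0, 0, 2], [0, 0, 3], [0, 0, 4], [0, 0, 5]])

```text
clock: 3.02
eef_pos: [516.0, -132.9, 231.0]
tcp_rot: [-3.141, -0.0, 1.771]
contact_force: [1.0, 0.1, -0.8]
opening: 0.699
grasp_force: 0.0
```

play_rows(dp=[[0, 0, 0.7], [0, 0, 1.4], [0, 0, 2.1], [0, 0, 2.8], [0, 0, 2.8]], rot=[[0, 0, 1], [0, 0, 2], [0, 0, 2.4], [0, 0, 2.4], [0, 0, 2.4]])

```text
clock: 3.43
eef_pos: [512.7, -132.1, 114.6]
tcp_rot: [-3.134, -0.002, 1.525]
contact_force: [-1.4, 1.0, 0.0]
opening: 0.701
grasp_force: 0.0
```

```bash
python3 - <<'E'
from rig import telemetry, optics
import cv2,pickle
s=telemetry.sense(); print(s['eef_pos'],s['tcp_rot'])
f=optics.grab_frame('wrist'); print(f['mtx'],f['mount'])
pickle.dump((s,f),open('pics/w1.pkl','wb'))
cv2.imwrite('pics/w1.png',cv2.resize(f['color'][:,:,::-1],(800,600),interpolation=cv2.INTER_CUBIC))
E
```

```text
[ 512.74405477 -132.06579256  114.56460858] [-3.13353860e+00 -1.67950142e-03  1.52527476e+00]
[[297.31863964   0.         259.59127849]
 [  0.         297.31863964 191.17105667]
 [  0.           0.           1.        ]] [[ 4.46659227e-04 -9.62548697e-01 -2.71108478e-01  6.87597468e+01]
 [ 9.99999899e-01  4.44573945e-04  6.91055875e-05  4.39361285e-01]
 [ 5.40102722e-05 -2.71108481e-01  9.62548798e-01 -1.42813384e+02]
 [ 0.00000000e+00  0.00000000e+00  0.00000000e+00  1.00000000e+00]]
```

View pics/w1.png

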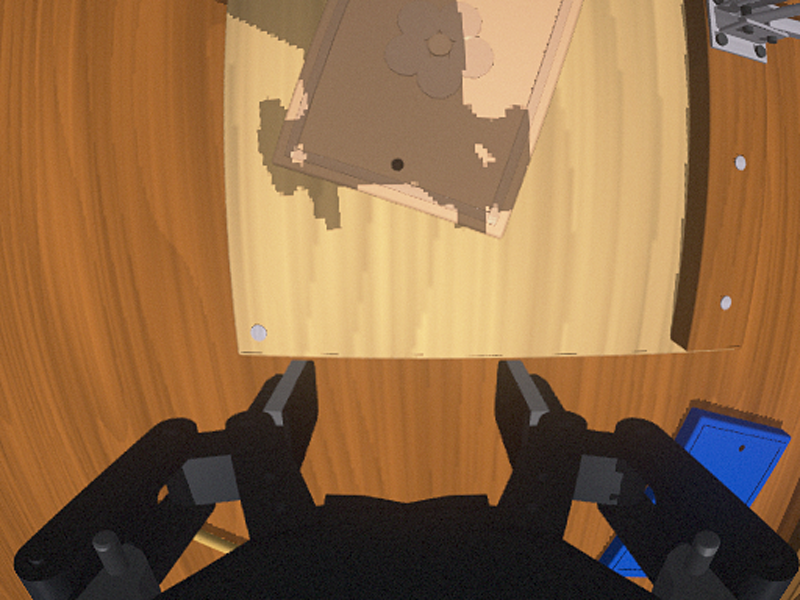

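The wrist view shows plaque corner FR at (503,237) and NR at (277,163). The fence's lower end corner is near (690,350), and the fingers point at the edge. I'll check those two corners.

```bash
cat >> h.py <<'E'
from scipy.spatial.transform import Rotation as Ro
C=np.array([582.3,50.0]); Y=-0.046
A=np.array([[np.cos(Y),-np.sin(Y)],[np.sin(Y),np.cos(Y)]])
def jig(p): return A.T@(np.asarray(p)-C)
def wback(s,f,uv800,z):
    u=(uv800[0]+.5)*.64-.5; v=(uv800[1]+.5)*.64-.5
    K=f['mtx']; d=np.array([u-K[0,2],v-K[1,2]]); rr=np.linalg.norm(d); th=rr/K[0,0]
    ray=np.r_[np.sin(th)*d/rr,np.cos(th)]
    T=Ro.from_euler('xyz',s['tcp_rot']).as_matrix()
    M=f['mount']; o=T@M[:3,3]+s['eef_pos']; d=T@M[:3,:3]@ray
    return (o+d*(z-o[2])/d[2])[:2]
E
python3 - <<'E'
import pickle
from h import *
s,f=pickle.load(open('pics/w1.pkl','rb'))
for n,p,z in [('FR',(503,237),33),('NR',(277,163),33),('boardcornerNR',(240,353),18),('fence end top',(690,350),40),('fence2 bot',(690,60),18),('fence3 top',(709,60),40)]:
    w=wback(s,f,p,z); print(n,w.round(1),jig(w).round(1))
E
```

```text
FR [562.  -96.7] [ -13.5 -147.5]
NR [452.9 -54.6] [-124.5 -110.4]
boardcornerNR [ 414.3 -159.1] [-158.3 -216.6]
fence end top [ 675.4 -162. ] [ 102.8 -207.5]
fence2 bot [682.9   5.7] [102.6 -39.7]
fence3 top [681.1   1.4] [100.9 -44. ]
```

play_rows(dp=[[0, 0.1, 0.8], [0, 0.1, 1.6], [0, 0.1, 2.2], [0, 0.1, 2.5], [0, 0.1, 2.5]], rot=[[0, 0, 0], [0, 0, 0], [0, 0, 0], [0, 0, 0], [0, 0, 0]])

```text
clock: 3.9
eef_pos: [519.6, -133.0, 18.4]
tcp_rot: [-3.139, -0.001, 1.526]
contact_force: [-0.1, 0.8, 0.7]
opening: 0.7
grasp_force: 0.0
```

play_rows(dp=[[0.12, 0, 0], [0.24, 0, 0], [0.36, 0, 0], [0.46, 0, 0], [0.56, 0, 0]], rot=[[0, 0, 0], [0, 0, 0], [0, 0, 0], [0, 0, 0], [0, 0, 0]])

```text
clock: 4.32
eef_pos: [522.0, -110.3, 20.3]
tcp_rot: [3.14, 0.0, 1.526]
contact_force: [0.5, -0.1, -0.9]
opening: 0.699
grasp_force: 0.0
```

play_rows(dp=[[0.1, 0, 0], [0.2, 0, 0], [0.3, 0, 0], [0.4, 0, 0], [0.5, 0, 0]], rot=[[0, 0, 0], [0, 0, 0], [0, 0, 0], [0, 0, 0], [0, 0, 0]])

```text
clock: 4.73
eef_pos: [522.3, -90.5, 19.3]
tcp_rot: [3.142, 0.0, 1.525]
contact_force: [0.3, -3.1, 0.3]
opening: 0.701
grasp_force: 0.8
```

play_rows(dp=[[0.1, 0, 0], [0.2, 0, 0], [0.3, 0, 0], [0.4, 0, 0], [0.5, 0, 0]], rot=[[0, 0, 0], [0, 0, 0], [0, 0, 0], [0, 0, 0], [0, 0, 0]])

```text
clock: 5.15
eef_pos: [523.1, -70.4, 19.2]
tcp_rot: [-3.141, 0.0, 1.525]
contact_force: [0.2, -1.6, -0.1]
opening: 0.702
grasp_force: 0.8
```

play_rows(dp=[[0.1, 0, 0], [0.2, 0, 0], [0.3, 0, 0], [0.4, 0, 0], [0.5, 0, 0]], rot=[[0, 0, 0], [0, 0, 0], [0, 0, 0], [0, 0, 0], [0, 0, 0]])

```text
clock: 5.57
eef_pos: [524.0, -50.5, 19.3]
tcp_rot: [-3.142, 0.0, 1.525]
contact_force: [0.9, -1.8, -0.1]
opening: 0.7
grasp_force: 0.8
```

play_rows(dp=[[0.1, 0, 0], [0.2, 0, 0], [0.3, 0, 0], [0.4, 0, 0], [0.5, 0, 0]], rot=[[0, 0, 0], [0, 0, 0], [0, 0, 0], [0, 0, 0], [0, 0, 0]])

```text
clock: 5.98
eef_pos: [524.9, -30.5, 19.3]
tcp_rot: [-3.142, 0.0, 1.525]
contact_force: [1.3, -2.0, -1.6]
opening: 0.703
grasp_force: 0.7
```

```bash
cat > look.py <<'E'
import sys,cv2,pickle
from rig import telemetry, optics
n,cam=sys.argv[1:3]
s=telemetry.sense(); f=optics.grab_frame(cam)
print(s['clock'],s['eef_pos'],s['tcp_rot'],s['contact_force'],s['wrist_torque'])
pickle.dump((s,f),open(f'pics/{n}.pkl','wb'))
cv2.imwrite(f'pics/{n}.png',cv2.resize(f['color'][:,:,::-1],(800,600),interpolation=cv2.INTER_CUBIC))
E
python3 look.py w2 wrist
```

```text
5.9833 [524.93025071 -30.48077222  19.27470325] [-3.14154546e+00  1.01800428e-05  1.52527208e+00] [ 1.2667451  -1.98350442 -1.59775554] [-0.23514224 -0.0504696  -0.04933749]
```

View pics/w2.png

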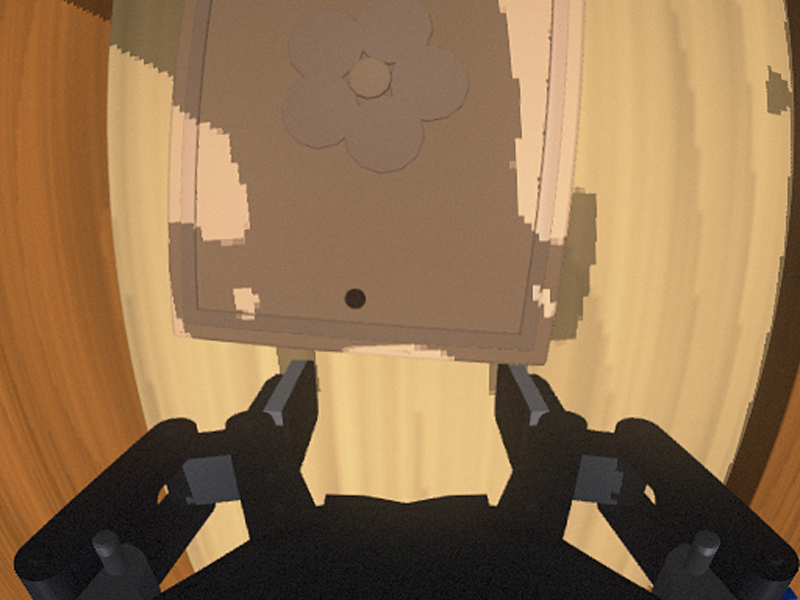

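In the wrist view the short edge runs from (175,335) to (545,363). The far finger is touching, and about 0.08 rad of skew remains.

```bash
python3 - <<'E'
import pickle
from h import *
s,f=pickle.load(open('pics/w2.pkl','rb'))
for p in [(175,335),(545,363),(585,0),(580,150)]:
    print(jig(wback(s,f,p,33)).round(1))
print(jig(s['eef_pos'][:2]))
E
```

```text
[-127.9  -62.8]
[ -9.7 -71.4]
[-0.8 40.3]
[-3.3 -6.3]
[-53.60825275 -83.03371645]
```

play_rows(dp=[[0.08, 0, 0], [0.16, 0, 0], [0.24, 0, 0], [0.32, 0, 0], [0.38, 0, 0]], rot=[[0, 0, 0], [0, 0, 0], [0, 0, 0], [0, 0, 0], [0, 0, 0]])

```text
clock: 6.45
eef_pos: [525.7, -15.4, 19.3]
tcp_rot: [3.142, -0.0, 1.525]
contact_force: [-0.4, -1.6, -1.1]
opening: 0.702
grasp_force: 0.7
```

```bash
python3 look.py w3 wrist
```

```text
6.45 [525.68342378 -15.35909504  19.28311529] [ 3.14154540e+00 -4.03195927e-06  1.52529896e+00] [-0.36505337 -1.63294057 -1.07178479] [-0.24249648 -0.06164826 -0.06387286]
```

View pics/w3.png

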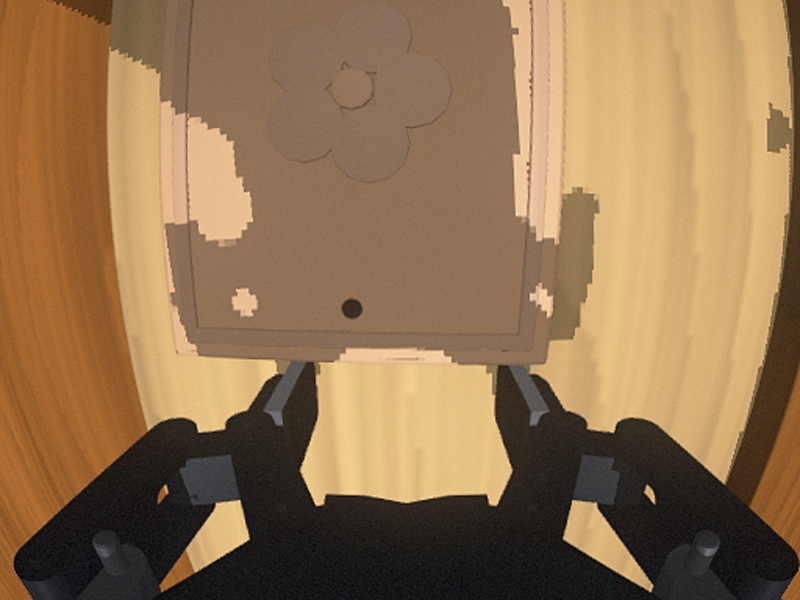

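Skew is down to about 0.02 rad and about 5 mm is left to the stop. I'm now moving the hand round to the near long edge.

play_rows(dp=[[-0.2, 0, 0], [-0.25, 0, -0.5], [-0.25, 0, -1.2], [-0.25, 0, -1.8], [-0.25, 0, -2.0]], rot=[[0, 0, 0], [0, 0, 0], [0, 0, 0], [0, 0, 0], [0, 0, 0]])

```text
clock: 6.92
eef_pos: [526.7, -26.3, 102.2]
tcp_rot: [3.138, -0.0, 1.525]
contact_force: [-0.8, 0.6, -0.5]
opening: 0.699
grasp_force: 0.0
```

play_rows(dp=[[0.5, -0.55, 0], [1.1, -1.15, 0], [1.7, -1.8, 0], [2.3, -2.4, 0], [2.6, -2.78, 0]], rot=[[0, 0, 0], [0, 0, 0], [0, 0, 0], [0, 0, 0], [0, 0, 0]])

```text
clock: 7.33
eef_pos: [415.9, 84.3, 98.7]
tcp_rot: [-3.139, 0.0, 1.525]
contact_force: [0.2, 0.4, -0.3]
opening: 0.7
grasp_force: 0.0
```

play_rows(dp=[[0, 0, 0], [0, 0, 0], [0, 0, 0], [0, 0, 0], [0, 0, 0]], rot=[[0, 0, 1], [0, 0, 2], [0, 0, 3], [0, 0, 4], [0, 0, 5]])

```text
clock: 7.75
eef_pos: [418.5, 83.0, 98.9]
tcp_rot: [-3.141, 0.0, 0.997]
contact_force: [0.5, 0.4, 0.3]
opening: 0.697
grasp_force: 0.0
```

play_rows(dp=[[0, 0, 0], [0, 0, 0], [0, 0, 0], [0, 0, 0], [0, 0, 0]], rot=[[0, 0, 1], [0, 0, 2], [0, 0, 3], [0, 0, 4], [0, 0, 5]])

```text
clock: 8.17
eef_pos: [418.5, 82.9, 98.9]
tcp_rot: [-3.141, 0.001, 0.473]
contact_force: [-0.6, -0.5, -0.6]
opening: 0.7
grasp_force: 0.0
```

play_rows(dp=[[0, 0, 0], [0, 0, 0], [0, 0, 0], [0, 0, 0], [0, 0, 0]], rot=[[0, 0, 1], [0, 0, 2], [0, 0, 3], [0, 0, 4], [0, 0, 5]])

```text
clock: 8.58
eef_pos: [418.5, 82.9, 98.9]
tcp_rot: [3.141, 0.001, -0.051]
contact_force: [-0.3, 0.1, -0.0]
opening: 0.703
grasp_force: 0.0
```

play_rows(dp=[[0, 0, 0.5], [0, 0, 1.0], [0, 0, 1.6], [0, 0, 2.0], [0, 0, 2.0]], rot=[[0, 0, 0], [0, 0, 0], [0, 0, 0], [0, 0, 0], [0, 0, 0]])

```text
clock: 9.0
eef_pos: [416.6, 82.5, 16.7]
tcp_rot: [3.14, 0.005, -0.046]
contact_force: [-0.9, 0.1, 0.3]
opening: 0.699
grasp_force: 0.0
```

```bash
python3 look.py w4 wrist; python3 -c "
import pickle
from h import *
s,f=pickle.load(open('pics/w3.pkl','rb'))
for p in [(177,353),(548,362)]: print(jig(wback(s,f,p,33)).round(1))
s,f=pickle.load(open('pics/w4.pkl','rb')); print(jig(s['eef_pos'][:2]))"
```

```text
9.0 [416.55345212  82.49693595  16.65249139] [ 3.14039253  0.00499459 -0.04567534] [-0.92451777  0.12328293  0.29114697] [0.00629418 0.02399862 0.00483593]
[-128.2  -54. ]
[ -8.7 -55.9]
[-167.06555087   24.84090762]
```

View pics/w4.png

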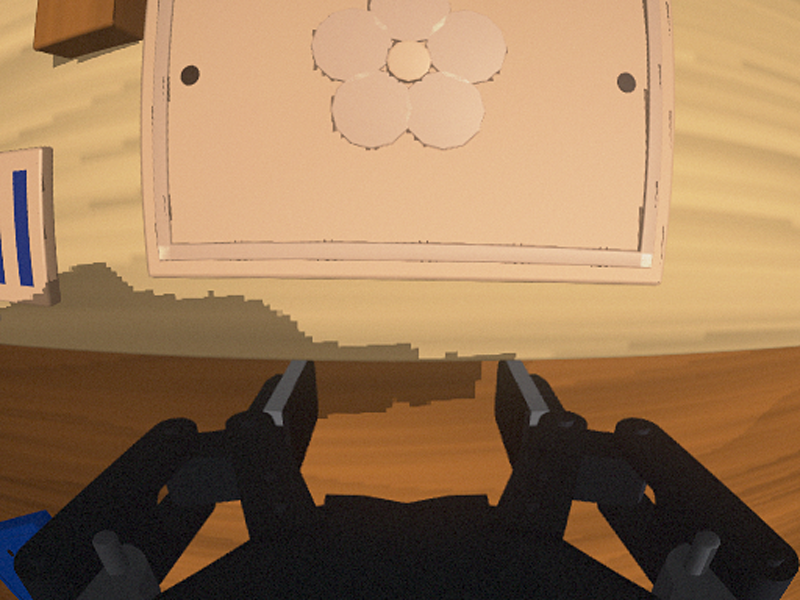

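The near edge runs from (150,275) to (660,283), square to the hand. The end-stop tip at (140,20) is clear on the left. Next I push towards the fence with a slight drift to the left.

play_rows(dp=[[0.13, 0, 0], [0.26, 0, 0], [0.38, 0, 0], [0.5, 0, 0], [0.6, 0, 0]], rot=[[0, 0, 0], [0, 0, 0], [0, 0, 0], [0, 0, 0], [0, 0, 0]])

```text
clock: 9.47
eef_pos: [444.2, 82.2, 20.0]
tcp_rot: [-3.141, -0.002, -0.046]
contact_force: [-4.1, -0.6, 1.6]
opening: 0.7
grasp_force: 2.1
```

play_rows(dp=[[0.1, 0, 0], [0.22, 0, 0], [0.34, 0, 0], [0.47, 0, 0], [0.6, 0, 0]], rot=[[0, 0, 0], [0, 0, 0], [0, 0, 0], [0, 0, 0], [0, 0, 0]])

```text
clock: 9.88
eef_pos: [467.1, 81.0, 19.2]
tcp_rot: [3.142, 0.0, -0.046]
contact_force: [-2.2, 1.0, 0.3]
opening: 0.701
grasp_force: 1.0
```

play_rows(dp=[[0.12, -0.01, 0], [0.24, -0.02, 0], [0.36, -0.02, 0], [0.48, -0.03, 0], [0.6, -0.04, 0]], rot=[[0, 0, 0], [0, 0, 0], [0, 0, 0], [0, 0, 0], [0, 0, 0]])

```text
clock: 10.3
eef_pos: [491.3, 81.6, 19.2]
tcp_rot: [3.142, 0.0, -0.046]
contact_force: [-1.7, 0.1, 0.3]
opening: 0.705
grasp_force: 0.9
```

play_rows(dp=[[0.12, -0.01, 0], [0.24, -0.02, 0], [0.36, -0.03, 0], [0.48, -0.03, 0], [0.6, -0.04, 0]], rot=[[0, 0, 0], [0, 0, 0], [0, 0, 0], [0, 0, 0], [0, 0, 0]])

```text
clock: 10.72
eef_pos: [515.3, 82.1, 19.2]
tcp_rot: [3.142, 0.0, -0.045]
contact_force: [-1.5, -0.2, -0.2]
opening: 0.703
grasp_force: 0.9
```

play_rows(dp=[[0.1, 0, 0], [0.2, 0, 0], [0.3, 0, 0], [0.4, 0, 0], [0.45, 0, 0]], rot=[[0, 0, 0], [0, 0, 0], [0, 0, 0], [0, 0, 0], [0, 0, 0]])

```text
clock: 11.13
eef_pos: [533.6, 81.3, 19.3]
tcp_rot: [-3.142, -0.001, -0.046]
contact_force: [-0.7, -0.2, 0.2]
opening: 0.704
grasp_force: 0.9
```

```bash
python3 look.py w5 wrist; python3 -c "
import pickle
from h import *
s,f=pickle.load(open('pics/w5.pkl','rb')); print(jig(s['eef_pos'][:2]))"
```

```text
11.1333 [533.61268827  81.27510756  19.34284441] [-3.14152711e+00 -5.66809784e-04 -4.55283540e-02] [-0.74825987 -0.15629074  0.23208443] [0.05842906 0.3183577  0.05748342]
[-50.07395727  29.00319774]
```

View pics/w5.png

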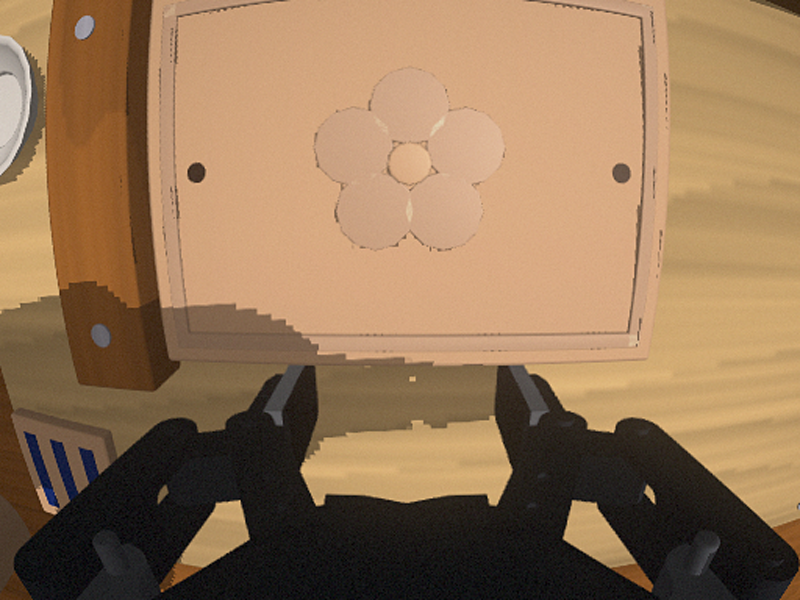

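The plaque is square to the hand, with its short left edge close to the stop's face. Near-left corner is at (171,360), and the stop's tip is at (155,390) on top and (180,365) at its foot. Measuring the gap now.

```bash
python3 -c "
import pickle
from h import *
s,f=pickle.load(open('pics/w5.pkl','rb'))
for n,p,z in [('plNL',(171,360),33),('plNR',(648,360),33),('plL',(149,130),33),('stoptop',(155,390),40),('stopfoot',(180,365),18),('stopTop2',(127,130),40)]: print(n,jig(wback(s,f,p,z)).round(1))"
```

```text
plNL [-38.5 107. ]
plNR [-38.5 -51.8]
plL [ 35.8 107.1]
stoptop [-46.5 111.4]
stopfoot [-47.  112.5]
stopTop2 [ 36.  110.9]
```

The gap to the stop is about 4 mm and about 20 mm is left to the fence. I'll push on diagonally, slowly.

play_rows(dp=[[0.05, -0.015, 0], [0.1, -0.03, 0], [0.15, -0.045, 0], [0.2, -0.06, 0], [0.24, -0.07, 0]], rot=[[0, 0, 0], [0, 0, 0], [0, 0, 0], [0, 0, 0], [0, 0, 0]])

```text
clock: 11.6
eef_pos: [542.8, 83.7, 19.3]
tcp_rot: [3.142, -0.0, -0.045]
contact_force: [-1.8, 0.5, -0.1]
opening: 0.7
grasp_force: 0.8
```

play_rows(dp=[[0.03, -0.01, 0], [0.06, -0.02, 0], [0.09, -0.03, 0], [0.12, -0.04, 0], [0.15, -0.05, 0]], rot=[[0, 0, 0], [0, 0, 0], [0, 0, 0], [0, 0, 0], [0, 0, 0]])

```text
clock: 12.02
eef_pos: [548.5, 85.3, 19.2]
tcp_rot: [3.141, 0.0, -0.046]
contact_force: [-2.4, -1.5, -0.4]
opening: 0.695
grasp_force: 1.2
```

```bash
python3 -c "
from rig import telemetry
from h import *
s=telemetry.sense();print(s['contact_force'],s['wrist_torque'],jig(s['eef_pos'][:2]))"; python3 look.py w6 wrist
```

```text
[-2.35090505 -1.48375591 -0.41244873] [-0.21300859  0.36493314 -0.08872537] [-35.34571075  33.73250766]
12.0167 [548.5428266   85.32215431  19.21114531] [ 3.14144531e+00  4.23882196e-04 -4.55051579e-02] [-2.35090505 -1.48375591 -0.41244873] [-0.21300859  0.36493314 -0.08872537]
```

View pics/w6.png

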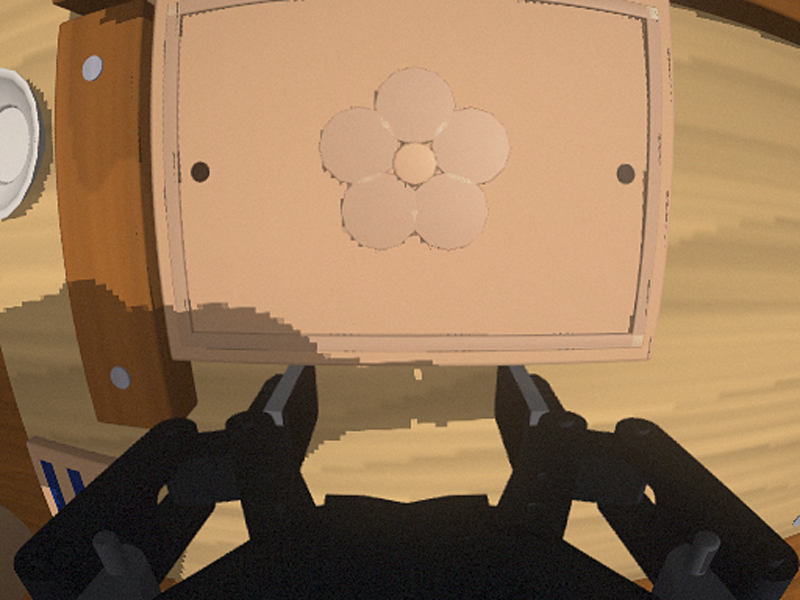

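The sideways force (−1.5 N) and the picture agree that the short edge is on the stop. Now the slow approach to the fence.

play_rows(dp=[[0.025, 0, 0], [0.05, 0, 0], [0.07, 0, 0], [0.09, 0, 0], [0.11, 0, 0]], rot=[[0, 0, 0], [0, 0, 0], [0, 0, 0], [0, 0, 0], [0, 0, 0]])

```text
clock: 12.48
eef_pos: [552.8, 85.2, 19.2]
tcp_rot: [3.142, 0.001, -0.046]
contact_force: [-6.0, 0.1, 2.2]
opening: 0.698
grasp_force: 2.5
```

play_rows(dp=[[0.012, 0, 0], [0.024, 0, 0], [0.036, 0, 0], [0.048, 0, 0], [0.05, 0, 0]], rot=[[0, 0, 0], [0, 0, 0], [0, 0, 0], [0, 0, 0], [0, 0, 0]])

```text
clock: 12.9
eef_pos: [552.8, 85.0, 18.9]
tcp_rot: [3.141, 0.004, -0.046]
contact_force: [-9.4, 1.8, 4.7]
opening: 0.699
grasp_force: 4.7
```

play_rows(dp=[[0, -0.005, -0.01], [0.005, -0.01, -0.02], [0.01, -0.01, -0.025], [0.01, -0.01, -0.025], [0.01, -0.01, -0.025]], rot=[[0, 0, 0], [0, 0, 0], [0, 0, 0], [0, 0, 0], [0, 0, 0]])

```text
clock: 13.32
eef_pos: [552.8, 85.2, 19.3]
tcp_rot: [3.141, 0.005, -0.046]
contact_force: [-7.2, -0.2, -2.6]
opening: 0.698
grasp_force: 3.7
```

play_rows(dp=[[0, 0, 0], [0, 0, 0], [0, 0, 0]], rot=[[0, 0, 0], [0, 0, 0], [0, 0, 0]])

```text
clock: 13.57
eef_pos: [552.8, 85.2, 19.2]
tcp_rot: [3.141, 0.005, -0.046]
contact_force: [-7.8, -0.2, -3.4]
opening: 0.701
grasp_force: 3.7
```

```bash
python3 -c "
from rig import telemetry
from h import *
s=telemetry.sense();print(s['contact_force'],s['wrist_torque'],jig(s['eef_pos'][:2]))"
```

```text
[-7.84440121 -0.19748164 -3.41254245] [ 0.06808679  1.23401815 -0.22608757] [-31.12487995  33.8288538 ]
```

play_rows(dp=[[0.004, 0, 0.004], [0.008, 0, 0.008], [0.01, 0, 0.011], [0.01, 0, 0.011], [0.01, 0, 0.011]], rot=[[0, 0, 0.04], [0, 0, 0.08], [0, 0, 0.1], [0, 0, 0.1], [0, 0, 0.1]])

```text
clock: 13.98
eef_pos: [552.6, 85.3, 19.1]
tcp_rot: [3.141, 0.006, -0.055]
contact_force: [-11.4, 0.9, 3.6]
opening: 0.697
grasp_force: 5.5
```

play_rows(dp=[[0, 0, 0], [0, 0, 0], [0, 0, 0]], rot=[[0, 0, 0], [0, 0, 0], [0, 0, 0]])

```text
clock: 14.23
eef_pos: [552.7, 85.3, 19.1]
tcp_rot: [3.141, 0.006, -0.055]
contact_force: [-10.9, 0.6, 3.5]
opening: 0.702
grasp_force: 5.5
```

```bash
python3 -c "
from rig import telemetry
from h import *
s=telemetry.sense();print(s['contact_force'],s['wrist_torque'],jig(s['eef_pos'][:2]),s['tcp_rot'])"
```

```text
[-10.94754954   0.59402257   3.45485416] [0.21914063 1.71454827 0.36450903] [-31.22362652  33.90614516] [ 3.14054415  0.00604461 -0.05517492]
```

play_rows(dp=[[0.005, 0, -0.003], [0.01, 0, -0.006], [0.015, 0, -0.006], [0.015, 0, -0.006], [0.015, 0, -0.006]], rot=[[0, 0, -0.03], [0, 0, -0.06], [0, 0, -0.06], [0, 0, -0.06], [0, 0, -0.06]])

```text
clock: 14.65
eef_pos: [552.8, 85.2, 19.2]
tcp_rot: [3.141, 0.007, -0.049]
contact_force: [-11.7, 0.8, 3.0]
opening: 0.7
grasp_force: 5.8
```

play_rows(dp=[[0, 0, 0], [0, 0, 0], [0, 0, 0]], rot=[[0, 0, 0], [0, 0, 0], [0, 0, 0]])

```text
clock: 14.9
eef_pos: [552.8, 85.2, 19.2]
tcp_rot: [3.141, 0.007, -0.049]
contact_force: [-11.3, 1.0, 3.3]
opening: 0.701
grasp_force: 5.8
```

```bash
python3 -c "
from rig import telemetry
from h import *
s=telemetry.sense();print(s['contact_force'],s['wrist_torque'],jig(s['eef_pos'][:2]),s['tcp_rot'])"; python3 look.py w7 wrist
```

```text
[-11.25352489   0.95393863   3.26213337] [0.16934308 1.91134312 0.20557144] [-31.07390931  33.84453058] [ 3.14053683  0.00696989 -0.04925572]
14.9 [552.81526051  85.23762516  19.16806317] [ 3.14053683  0.00696989 -0.04925572] [-11.25352489   0.95393863   3.26213337] [0.16934308 1.91134312 0.20557144]
```

View pics/w7.png

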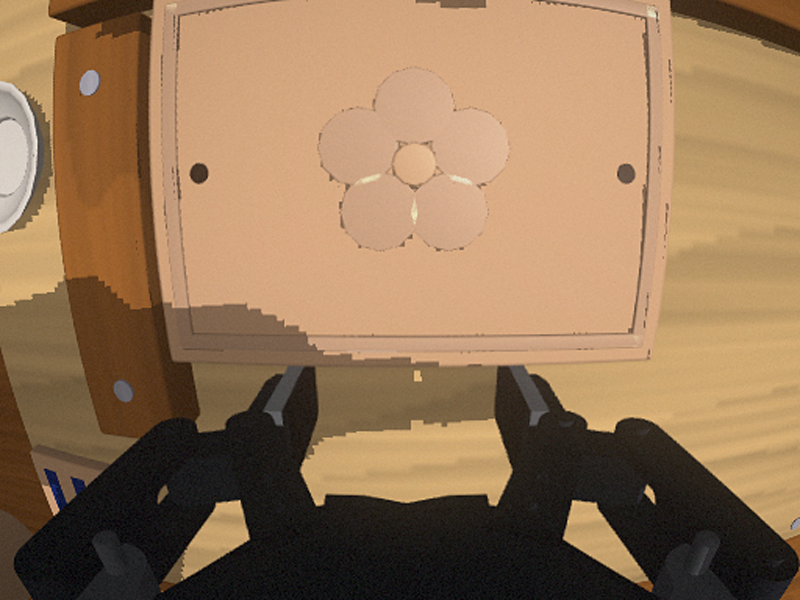

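Picture w7 shows the long edge at the fence line across the top and the left edge tight along the stop at x ≈ 152. I'll check the gap to the stop numerically from the row profile.

```bash
python3 -c "
import pickle
from h import *
for n in ('w5','w6','w7'):
  s,f=pickle.load(open(f'pics/{n}.pkl','rb'))
  for r in (55,83,150): print(n,r,f['color'][r,78:112].astype(int).sum(1))
s,f=pickle.load(open('pics/w7.pkl','rb'))
"
```

```text
w5 55 [252 248 244 133 162 172 161 163 167 173 176 152 166 163 157 158 322 442
 480 476 477 477 477 438 388 453 453 449 451 465 466 461 452 302]
w5 83 [263 278 235 206 172 168 166 167 172 166 175 160 155 186 168 137 338 459
 491 482 481 479 486 486 442 466 455 465 469 463 468 467 458 334]
w5 150 [274 275 288 280 280 269 176 189 188 177 179 175 181 187 179 190 172 160
 148 262 442 487 500 494 483 501 473 287 467 473 466 467 469 467]
w6 55 [255 254 256 248 248 254 249 262 265 242 236 181 164 167 169 166 168 165
 284 419 482 481 480 474 493 474 404 466 449 465 454 464 459 471]
w6 83 [250 249 259 261 263 261 265 243 238 260 208 147 177 175 176 171 165 154
 279 441 493 484 483 495 476 488 423 459 465 464 458 464 468 481]
w6 150 [296 312 296 296 289 283 277 290 289 238 281 297 282 267 216 184 185 194
 193 177 182 247 436 490 505 496 492 495 503 445 457 459 472 477]
w7 55 [265 260 244 251 259 275 265 270 251 217 169 169 170 172 185 179 143 295
 433 484 486 485 478 471 482 426 458 449 450 453 459 469 469 477]
w7 83 [256 247 255 251 255 280 259 261 268 178 172 173 161 174 158 182 157 334
 447 490 491 492 489 488 490 426 453 467 457 459 462 474 478 487]
w7 150 [307 290 293 285 276 280 285 281 275 292 294 281 274 236 181 192 183 185
 194 193 196 378 473 512 498 487 500 493 432 426 466 472 473 466]
```

play_rows(dp=[[0.003, -0.004, -0.003], [0.006, -0.008, -0.006], [0.01, -0.01, -0.006], [0.01, -0.01, -0.006], [0.01, -0.01, -0.006]], rot=[[0, 0, -0.01], [0, 0, -0.02], [0, 0, -0.02], [0, 0, -0.02], [0, 0, -0.02]])

```text
clock: 15.37
eef_pos: [552.8, 85.2, 19.2]
tcp_rot: [3.14, 0.008, -0.047]
contact_force: [-12.1, -1.7, 3.0]
opening: 0.701
grasp_force: 6.0
```

play_rows(dp=[[0, 0, 0], [0, 0, 0], [0, 0, 0]], rot=[[0, 0, 0], [0, 0, 0], [0, 0, 0]])

```text
clock: 15.62
eef_pos: [552.8, 85.2, 19.2]
tcp_rot: [3.14, 0.008, -0.048]
contact_force: [-11.9, -1.0, 1.5]
opening: 0.702
grasp_force: 6.0
```

```bash
python3 -c "
from rig import telemetry
from h import *
s=telemetry.sense();print(s['contact_force'],s['wrist_torque'],jig(s['eef_pos'][:2]),s['tcp_rot'])"
```

```text
[-11.8617815   -0.95557219   1.46571627] [-0.12826239  1.95522946 -0.04088177] [-31.11715259  33.83271077] [ 3.14009707  0.00786791 -0.04751905]
```

```bash
python3 -c "
import pickle
from h import *
for n,L in {'w5':[(83,81,94),(150,83.8,97.4)],'w6':[(83,88.2,96.2),(150,92,99.4)],'w7':[(83,86.8,94.9),(150,91.3,98.8)]}.items():
  s,f=pickle.load(open(f'pics/{n}.pkl','rb'))
  g=lambda c,r,z: jig(wback(s,f,((c+.5)/.64-.5,(r+.5)/.64-.5),z)).round(2)
  for r,a,b in L: print(n,g(a,r,40),g(b,r,33),g(b,r,34))
"
```

```text
w5 [ 35.98 110.93] [ 35.93 107.8 ] [ 35.8  107.19]
w5 [  4.52 111.32] [  3.3  107.74] [  3.42 107.13]
w6 [ 50.14 111.37] [ 50.48 111.11] [ 50.35 110.52]
w6 [ 19.06 111.15] [ 18.   111.17] [ 18.13 110.57]
w7 [ 54.86 111.55] [ 55.14 111.26] [ 55.02 110.66]
w7 [ 23.83 111.18] [ 22.73 111.17] [ 22.86 110.57]
```

The plaque is seated: gap to the stop is about 0–0.5 mm, it's on the fence, and the moment is balanced. I'll add about 1 N to cover the sliding loss, then hold for over 3 s.

play_rows(dp=[[0.004, 0, -0.001], [0.008, 0, -0.002], [0.012, 0, -0.003], [0.012, 0, -0.003], [0.012, 0, -0.003]], rot=[[0, 0, 0], [0, 0, 0], [0, 0, 0], [0, 0, 0], [0, 0, 0]])

```text
clock: 16.03
eef_pos: [552.8, 85.2, 19.2]
tcp_rot: [3.14, 0.009, -0.048]
contact_force: [-13.5, -1.8, 2.3]
opening: 0.698
grasp_force: 6.6
```

play_rows(dp=[[0, 0, 0], [0, 0, 0], [0, 0, 0], [0, 0, 0], [0, 0, 0]], rot=[[0, 0, 0], [0, 0, 0], [0, 0, 0], [0, 0, 0], [0, 0, 0]])

```text
clock: 16.45
eef_pos: [552.8, 85.2, 19.2]
tcp_rot: [3.14, 0.009, -0.048]
contact_force: [-12.5, -1.3, 1.7]
opening: 0.7
grasp_force: 6.6
```

play_rows(dp=[[0, 0, 0], [0, 0, 0], [0, 0, 0], [0, 0, 0], [0, 0, 0]], rot=[[0, 0, 0], [0, 0, 0], [0, 0, 0], [0, 0, 0], [0, 0, 0]])

```text
clock: 16.87
eef_pos: [552.8, 85.2, 19.2]
tcp_rot: [3.14, 0.009, -0.048]
contact_force: [-12.8, -0.3, 3.4]
opening: 0.703
grasp_force: 6.6
```

```bash
python3 -c "
from rig import telemetry
s=telemetry.sense();print(s['contact_force'],s['wrist_torque'])"
```

```text
[-12.81170297  -0.30621586   3.39769253] [-0.05398204  2.13628514 -0.01699809]
```

play_rows(dp=[[0, 0, 0], [0, 0, 0], [0, 0, 0], [0, 0, 0], [0, 0, 0]], rot=[[0, 0, 0], [0, 0, 0], [0, 0, 0], [0, 0, 0], [0, 0, 0]])

```text
clock: 17.28
eef_pos: [552.8, 85.2, 19.2]
tcp_rot: [3.14, 0.009, -0.048]
contact_force: [-13.5, -1.5, 1.7]
opening: 0.701
grasp_force: 6.6
```

play_rows(dp=[[0, 0, 0], [0, 0, 0], [0, 0, 0], [0, 0, 0], [0, 0, 0]], rot=[[0, 0, 0], [0, 0, 0], [0, 0, 0], [0, 0, 0], [0, 0, 0]])

```text
clock: 17.7
eef_pos: [552.8, 85.2, 19.2]
tcp_rot: [3.14, 0.009, -0.048]
contact_force: [-13.8, -1.1, 2.5]
opening: 0.699
grasp_force: 6.6
```

play_rows(dp=[[0, 0, 0], [0, 0, 0], [0, 0, 0], [0, 0, 0], [0, 0, 0]], rot=[[0, 0, 0], [0, 0, 0], [0, 0, 0], [0, 0, 0], [0, 0, 0]])

```text
clock: 18.12
eef_pos: [552.8, 85.2, 19.2]
tcp_rot: [3.14, 0.009, -0.048]
contact_force: [-13.6, -1.3, 2.0]
opening: 0.696
grasp_force: 6.6
```

play_rows(dp=[[0, 0, 0], [0, 0, 0], [0, 0, 0], [0, 0, 0], [0, 0, 0]], rot=[[0, 0, 0], [0, 0, 0], [0, 0, 0], [0, 0, 0], [0, 0, 0]])

```text
clock: 18.53
eef_pos: [552.8, 85.2, 19.2]
tcp_rot: [3.14, 0.009, -0.048]
contact_force: [-13.6, -0.6, 2.9]
opening: 0.698
grasp_force: 6.6
```

play_rows(dp=[[0, 0, 0], [0, 0, 0], [0, 0, 0], [0, 0, 0], [0, 0, 0]], rot=[[0, 0, 0], [0, 0, 0], [0, 0, 0], [0, 0, 0], [0, 0, 0]])

```text
clock: 18.95
eef_pos: [552.8, 85.2, 19.2]
tcp_rot: [3.14, 0.009, -0.048]
contact_force: [-12.7, -1.2, 2.4]
opening: 0.701
grasp_force: 6.6
```

play_rows(dp=[[0, 0, 0], [0, 0, 0], [0, 0, 0], [0, 0, 0], [0, 0, 0]], rot=[[0, 0, 0], [0, 0, 0], [0, 0, 0], [0, 0, 0], [0, 0, 0]])

```text
clock: 19.37
eef_pos: [552.8, 85.2, 19.2]
tcp_rot: [3.14, 0.009, -0.048]
contact_force: [-11.6, -0.1, 2.2]
opening: 0.699
grasp_force: 6.6
```

play_rows(dp=[[0, 0, 0], [0, 0, 0], [0, 0, 0], [0, 0, 0], [0, 0, 0]], rot=[[0, 0, 0], [0, 0, 0], [0, 0, 0], [0, 0, 0], [0, 0, 0]])

```text
clock: 19.78
eef_pos: [552.8, 85.2, 19.2]
tcp_rot: [3.14, 0.009, -0.048]
contact_force: [-12.1, -1.4, 2.2]
opening: 0.701
grasp_force: 6.6
```

play_rows(dp=[[0, 0, 0], [0, 0, 0], [0, 0, 0], [0, 0, 0], [0, 0, 0]], rot=[[0, 0, 0], [0, 0, 0], [0, 0, 0], [0, 0, 0], [0, 0, 0]])

```text
clock: 20.2
eef_pos: [552.8, 85.2, 19.2]
tcp_rot: [3.14, 0.009, -0.048]
contact_force: [-13.3, -0.6, 2.5]
opening: 0.7
grasp_force: 6.6
```

```bash
python3 -c "
from rig import telemetry,r
s=telemetry.sense();print(s['contact_force'],s['wrist_torque']); print(r.sign_off())"
```

```text
[-13.25946087  -0.5969198    2.54767301] [-0.06828387  2.07000699  0.00883526]
the job is handed in; nothing more can be done
None
```

The plaque is in the jig's corner, flush on the fence and within about 0.5 mm of the end stop; I held it about 4 s at a measured 12–14 N (about 12 N at the fence after sliding loss), and the job is handed in at 20 s with the hand still pressing.

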